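# Pack away the charged battery under its keeper bar

## Robot

A 7-joint arm with a two-finger parallel gripper is mounted at the origin on the work surface. World frame = base frame: x ahead of the robot, y to its left, z up, the work surface at z = 0. Lengths are in m, angles in rad, forces in N, time in s.
With the tool pointing down it reaches from about 0.4 to 0.875 m from the base axis. Payload 6.5 kg.
Tool frame: the origin (TCP) lies midway between the tips of the shut fingers; the grasp point (between the pads) lies 19 mm behind it; z points along the fingers, y is the line along which they close (so a half turn about z gives the same grasp; the last joint's range is limited). The gripper opens to 85 mm and grips with 20 to 120 N. Pads are 22 mm wide; open, the fingers measure 114 mm over their backs; the gripper's body (76 mm by 85 mm) begins 54 mm behind the grasp point. The pads swing forward as they close: fully open they stand 13 mm farther back than shut.
Start: joints at [-1.229, 0.536, -0.004, 1.538, 0.003, 1.067, -0.071], TCP at [0.258, 0.597, 0.231] pointing down, gripper open.
Joint ranges: [-2.7, 2.7], [-0.37, 2.16], [-1.27, 1.26], [0.24, 2.4], [-1.31, 4.45], [0.19, 1.91], [-2.76, 2.76]. Speed limits (rad/s): [2.39, 2.39, 3.14, 3.14, 3.14, 3.14, 3.14].

## Interface

Orientations are given as a unit quaternion [x, y, z, w].
In Python, from station import bot gives the robot as it stands.
- The arm moves only by the tool apply_moves, never from a script. Its argument "series" is a list of rows, each a list of 7 numbers: the shift along the tool's x, y, z in mm, then the turn, a rotation vector about the tool's x, y, z in rad, then the opening, from 0 (shut) to 1 (fully open). A call has 1 to 10 rows; each row shifts and turns the commanded pose from where the row before left it, along the tool's axes as they then stand; what a row does not reach is not made up. A row lasts 1/12 s, in which the tool goes at most 41.7 mm and 7.16 degrees, less where a joint would pass 70% of its speed; a pose out of reach is approached as far as the arm can. A call with a gripper value outside its range is refused whole. The fingers move at their own pace and stop on an object; "grip_force" is the grip in N (left out, the last holds). Time passes only in rows, so rows that do not move let the fingers close. It gives the time, the measured TCP pose, the force, the opening and the grip force at its end, in the units of the state.
- bot.state(): the state, without advancing time (a new reading comes with each control period).
- bot.camera(name): name is "side" or "top"; returns a dict with "frame" (384x512x3 uint8, blue, green, red), "z_map" (384x512 float32, m along the optical axis (not along the pixel's ray), 0 where there is no reading), "camera_matrix" (3x3 intrinsics, pixels), "eye" and "rotation" of the camera in the world. Camera axes: x right, y down, z forward; pixel columns grow to the right and rows downward; lengths in m; the calibration is good to about 2 mm. A picture is of the moment at which its call begins.
- bot.sign_off(): hands the job in; it is judged then, once.
The state is a dict: "clock": time; "joint_positions": joint angles; "qd": joint speeds; "joint_torque": joint torques, N m; "tcp_pos": TCP position; "eef_rot": TCP orientation; "force": force on the tool from outside, world axes, zero at the start; "wrist_torque": the same for the moment, N m; "grip_width": finger opening in m; "finger_force": force on a finger pad.
Only numpy, scipy, OpenCV 4.12 (cv2) and the standard library are available. Lean on these libraries where they do the work, as an engineer would, in place of code of your own. Each camera call takes 0.05 s, during which the arm holds its last target. There are 200 camera calls.

## Task

The battery pack has finished charging: pull it straight up out of the snap grip of its charger and lower it upright, all the way down, into the empty pocket of the plywood kit tray; set it down gently, do not drop it. Then swing the tray's steel keeper bar over the pack until it clicks fully home in its catch, and leave everything released, without disturbing the mug, the screwdriver or the jar.

Things in the scene. Friction and masses are not known exactly. Their poses are not given: they have to be found in the camera images.
- pack: Grey battery pack, loose upright block 36 (x) by 60 (y) by 62 (z) mm, about 0.26 kg, alike after a half turn. Origin: centre of its underside, z up. A rib along the foot of each broad side bulges 3 mm (42 mm across, 4 to 14 mm above the underside). Starts snapped into the charger, its upper 38 mm standing free; grip it across its 36 mm (along its x).
- charger: Black charger, 85 (x) by 110 (y) by 36 (z) mm, screwed to the bench. Origin: centre of its underside, z up. Open-topped socket 45 by 64 mm, floor 12 mm above the bench; the pack stands in it, axes alike. Two sprung jaws snap over the pack's ribs: a straight upward pull of 8 to 18 N frees it in the first 15 mm; it clears the socket 24 mm up.
- tray: Plywood kit tray screwed to the bench; 12 mm board, x -57 to +148, y -130 to +130 mm. Origin: on the bench under the pocket's centre, z up; at yaw 0 x points away from the robot. A black cordless driver (top 62 mm above the bench) is fixed on it along y at x = 112 mm. The bar's hinge post stands at y = 85 mm, the aluminium catch post (34 by 26 mm, 100 mm high) at y = -103 mm.
- pocket (a point): Centre of the floor of the empty pocket, 12 mm above the bench, axes as the tray's. Pocket 48 (x) by 66 (y) mm inside, walls 6 mm thick, 25 mm high. The pack stands in it with its 60 mm side along the tray's y (3 mm play all round), its top then 74 mm above the bench.
- keeper_hinge (a point): On the vertical hinge axis of the keeper bar, at the bar's top face, 92 mm above the bench (tray x = 0, y = +85 mm). The bar is level steel, 18 mm wide, 12 mm thick, 174 mm long from this axis, its underside 80 mm above the bench (6 mm over a seated pack).
- keeper_tab (a point): Centre of the top of the black upright round finger tab on the keeper bar: 16 mm in diameter, 35 mm high, top 127 mm above the bench, 135 mm from the hinge axis. Push it or pinch it from above.
- keeper (a joint): Keeper bar angle, rad. 0: shut against its stop, lying from the hinge along the tray's -y over the pocket. Grows (to 1.7) as the bar opens clockwise seen from above, to the tray's -x. It turns easily and stays where left. A sprung ball in the catch resists from 0.12 to 0.04 rad, with up to about 9 N at the tab; past that it draws the bar to its stop and holds it there.
- mug: White mug, 80 mm wide, 95 mm high, standing on the bench; bystander. Origin: centre of its underside.
- screwdriver: Screwdriver with black handle, lying on the bench; bystander. Its origin lies near its middle, x along it.
- jar: Glass jar with steel cap, 60 mm wide, 70 mm high, standing on the bench; bystander. Origin: centre of its underside.
Not all that is in view belongs to the job. Leave any green or orange look-alike of the pack alone.

How it is judged:
On the way, in this order (a step that is already met when the one before it is completed fails the run):
1. the pack is pulled up clear of the charger (z of pack in the frame of charger above 0.045 m), for 0.1 s.
2. the pack stands fully down in the pocket while the keeper bar is still open (z of pack in the frame of pocket below 0.005 m and horizontal distance between pack and pocket below 0.01 m and angle between pack's own z axis and vertical below 0.1 rad and value of joint keeper above 0.5 rad), for 0.2 s.
At the end, for the whole second after the job is handed in: The pack stands at rest in the tray's pocket (underside within 5 mm of the pocket floor, within 10 mm of its centre, tilted less than 0.1 rad) and the keeper bar is shut in its catch (below 0.03 rad) (z of pack in the frame of pocket below 0.005 m and horizontal distance between pack and pocket below 0.01 m and angle between pack's own z axis and vertical below 0.1 rad and value of joint keeper below 0.03 rad and linear speed of pack below 0.02 m/s); the robot touches nothing.
It fails at once if the pack is dropped or rammed into the tray (faster than 0.6 m/s within 60 mm above the pocket floor) (horizontal distance between pack and pocket below 0.05 m and z of pack in the frame of pocket below 0.06 m and linear speed of pack above 0.6 m/s).
It fails at once if the mug, the screwdriver or the jar is moved more than 30 mm (distance of any of mug, screwdriver, jar from where it was at the start of the episode above 0.03 m).
It also fails if it takes over 61 s, if anything falls off the work surface, if the arm or the gripper's body presses on something with over 40 N, if the wrist force passes 120 N, or if a joint passes its speed limit or range.

## Working session

There is one attempt and no reset: what is moved stays moved. The work goes in short steps, Python scripts to look and compute and a tool call to move; the robot and the scene stay as the last step left them, time stands still between calls to the robot, and variables do not carry over. Pictures are saved under pics/ and viewed, at most 10 in all, crops included, and the job is handed in when it is done.

Besides the shell and the picture viewer there is one more tool, called after "Call:" as name([rows], argument=value, ...), one row to a line, values as JSON. apply_moves: Moves the arm, as the interface text tells. Its arguments: {"type":"object","properties":{"series":{"type":"array"},"grip_force":{"type":"number"}},"required":["series"]}

```bash
mkdir -p pics; cat > h.py <<'E'
import numpy as np,cv2
from station import bot
def cloud(c):
    z=c["z_map"];K=np.array(c["camera_matrix"]);v,u=np.mgrid[:z.shape[0],:z.shape[1]]
    p=np.dstack([(u-K[0,2])/K[0,0]*z,(v-K[1,2])/K[1,1]*z,z])
    w=p@np.array(c["rotation"]).T+np.array(c["eye"]); w[z==0]=np.nan
    return w
E
python3 - <<'E'
from h import *
for n in("top","side"):
    c=bot.camera(n);cv2.imwrite(f"pics/{n}0.png",c["frame"]);np.savez(f"{n}0.npz",**c);print(n,c["eye"],c["rotation"],c["camera_matrix"])
print(bot.state())
E
```

```text
top [0.38211812 0.02368653 1.21377176] [-0.70416352  0.70503033 -0.06324711  0.05554976] [[380.50848824   0.         253.47532159]
 [  0.         380.50848824 194.30910064]
 [  0.           0.           1.        ]]
side [ 0.51461275 -0.96215607  0.70361753] [ 0.87235217 -0.04174317  0.02045356 -0.48666297] [[349.67332091   0.         264.51555767]
 [  0.         349.67332091 190.3944246 ]
 [  0.           0.           1.        ]]
{'clock': 0.1, 'joint_positions': array([-1.22919757,  0.53712885, -0.0044436 ,  1.53876112,  0.0026346 ,
        1.06729269, -0.07117709]), 'qd': array([-0.00113653, -0.00172421, -0.00078711, -0.00400744, -0.00214804,
       -0.00138832, -0.00084254]), 'joint_torque': array([ 3.50400202e-03, -5.84560418e+01,  1.05236750e+00, -2.59774911e+01,
        1.26492715e-02,  4.57977541e-03, -1.95362190e-05]), 'tcp_pos': array([0.25757859, 0.59617099, 0.23048089]), 'eef_rot': array([ 2.02432794e-01,  9.79295837e-01, -7.87271192e-04, -8.89351183e-05]), 'force': array([-0.17508786,  0.02971147, -0.66801221]), 'wrist_torque': array([-0.01308457, -0.05045839,  0.02479356]), 'finger_force': 0.0, 'grip_width': 0.08515426130588588}
```

View pics/top0.png

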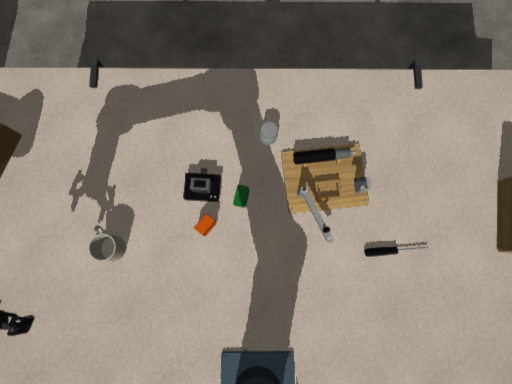

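View pics/side0.png

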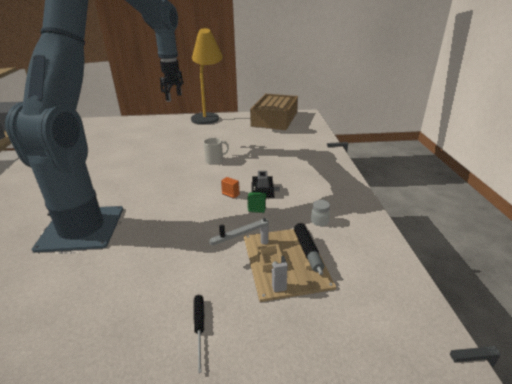

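The top view shows the charger with the grey pack at about (202,186), the green decoy at (241,196), the orange one at (205,225) and the jar at (268,132). The tray is at about (325,180), and its bar is open from the hinge (305,192) to the tip (328,238). The mug is at (107,248) and the screwdriver at (395,250). Next I'll measure poses from the depth maps.

```bash
sed -i 's/^from station/from scipy.spatial.transform import Rotation as R\nfrom station/; s/np.array(c\["rotation"\]).T/R.from_quat(c["rotation"]).as_matrix().T/' h.py
cat > m.py <<'E'
from h import *
def rect(p,n):
    if len(p)<4: print(n,len(p));return
    r=cv2.minAreaRect((p[:,:2]*1000).astype(np.float32));print(n,len(p),"rect",np.round(r[0],1),np.round(r[1],1),round(r[2],1),"med",np.round(np.median(p,0)*1000,1))
W={n:cloud(np.load(n+"0.npz")) for n in("top","side")}
t=W["top"];f=np.load("top0.npz")["frame"]
def box(u0,u1,v0,v1,z0,z1,n):
    p=t[v0:v1,u0:u1].reshape(-1,3);p=p[(p[:,2]>z0)&(p[:,2]<z1)];rect(p,n);return p
box(175,230,165,205,.066,.08,"packtop");box(175,230,165,205,.028,.05,"charger top")
box(275,375,140,220,.006,.018,"board");box(275,375,140,220,.03,.042,"pocketwalls")
box(290,345,180,250,.085,.098,"bar");box(310,345,215,250,.115,.14,"tab")
box(350,380,170,200,.09,.11,"catch");box(275,375,140,175,.03,.08,"driver");box(255,285,115,150,.05,.1,"jar")
print(np.round(t[176:198,196:208:2,2]*1000))
a=cv2.resize(f[130:260,160:390],None,fx=3.4,fy=3.4,interpolation=cv2.INTER_CUBIC);cv2.imwrite("pics/crop.png",a)
E
python3 m.py
```

```text
packtop 229 rect [609.1 175.4] [59.5 36.6] 85.9 med [607.8 174.3  73.9]
charger top 612 rect [609.4 175.6] [110.5  81.5] 86.9 med [599.5 171.3  35.8]
board 3591 rect [ 641.7 -217. ] [257.7 307.3] 1.1 med [ 635.6 -219.9   11.8]
pocketwalls 225 rect [ 646.5 -222.5] [163.4 206.3] 9.7 med [ 602.1 -231.    36.6]
bar 364 rect [ 514.7 -176.2] [183.3  22.7] 26.8 med [ 516.3 -173.9   91.7]
tab 27 rect [ 466.3 -197.9] [13.3 12. ] 87.8 med [ 466.  -197.9  126.7]
catch 95 rect [ 606.9 -319.2] [35.8 39.7] 8.8 med [ 611.6 -327.4   97.6]
driver 701 rect [ 708.9 -216.5] [ 44.4 200.8] 5.4 med [ 703.1 -203.3   57.2]
jar 232 rect [782.9 -38.3] [50.4 52.5] 89.6 med [780.8 -38.1  69.6]
[[38. 36. 35. 39. 31. 39.]
 [33. 39. 35. 36. 33. 37.]
 [76. 71. 75. 71. 36. 36.]
 [76. 74. 75. 75. 76. 74.]
 [79. 76. 76. 74. 76. 74.]
 [75. 74. 73. 72. 74. 73.]
 [75. 77. 74. 71. 78. 74.]
 [nan 76. 74. 75. 77. 73.]
 [75. 72. 75. 75. 75. 77.]
 [71. 69. 77. 76. 76. 76.]
 [72. 75. 78. 74. 78. 75.]
 [74. 72. 73. 75. 73. 76.]
 [72. 74. 72. 71. 73. 77.]
 [68. 72. 73. 71. 75. 72.]
 [57. 57. 66. 62. 67. 72.]
 [40. 40. 41. 48. 45. 49.]
 [34. 34. 32. 30. 29. 30.]
 [36. 32. 35. 32. 35. 36.]
 [38. 39. 39. 38. 35. 37.]
 [33. 37. 36. 35. 32. 38.]
 [38. 36. 39. 36. 34. 37.]
 [38. 32. 34. 33. 37. 37.]]
```

View pics/crop.png

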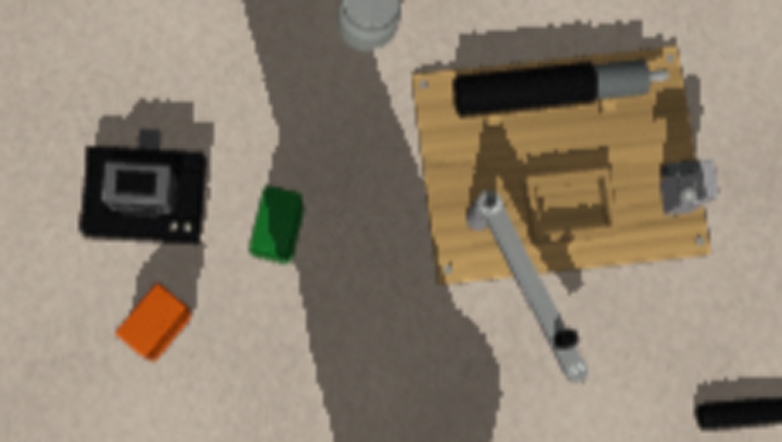

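```bash
cat > m2.py <<'E'
from h import *
from m import t,rect,f
def comp(mask,seed):
    n,l=cv2.connectedComponents(mask.astype(np.uint8));return l==l[seed[1],seed[0]]
hsv=cv2.cvtColor(f,cv2.COLOR_BGR2HSV);z=t[...,2]
wood=(hsv[...,1]>90)&(hsv[...,0]>8)&(hsv[...,0]<28)&(z<.06);wood[:,:270]=0;wood[:,380:]=0
p=t[wood&(z<.02)];rect(p,"wood")
u,v=np.meshgrid(np.arange(512),np.arange(384))
w=(u>=311)&(u<=343)&(v>=171)&(v<=201)&(z>.028)&(z<.05);p=t[w];rect(p,"walls")
yaw=np.radians
tab=(u>310)&(u<345)&(v>215)&(v<250)&(z>.11)&(z<.14);print("tab",np.nanmean(t[tab],0))
pk=comp((z>.066)&(z<.085),(201,185));rect(t[pk],"pack")
hs=(u>298)&(u<312)&(v>182)&(v<202)&(z>.08)&(z<.12);rect(t[hs],"hingearea")
s=np.load("side0.npz");S=cloud(s)
for n,(lo,hi) in {"pack":((.56,.12,.066),(.66,.23,.085)),"tab":((.44,-.23,.11),(.49,-.16,.14)),"walls":((.56,-.27,.03),(.66,-.17,.045)),"catch":((.57,-.37,.09),(.66,-.28,.11)),"bar":((.42,-.24,.086),(.62,-.1,.1))}.items():
    k=((S>lo)&(S<hi)).all(-1);rect(S[k],"side "+n)
E
python3 m2.py|tail -11
```

```text
[38. 32. 34. 33. 37. 37.]]
wood 3543 rect [ 643.2 -218.6] [208.8 260.2] 6.3 med [ 635.9 -219.5   11.8]
walls 194 rect [ 596.3 -223.7] [60.5 79.1] 6.7 med [ 596.5 -226.3   36.3]
tab [ 0.46546863 -0.19729828  0.12487159]
pack 229 rect [609.1 175.4] [59.5 36.6] 85.9 med [607.8 174.3  73.9]
hingearea 114 rect [ 573.5 -144.1] [50.4 22.7] 18.6 med [ 575.5 -144.6   92.2]
side pack 81 rect [609.3 169.5] [56.4 33.2] 85.5 med [607.8 163.9  72.2]
side tab 43 rect [ 465.1 -203.6] [12.8 15.3] 77.2 med [ 464.6 -205.   121.3]
side walls 165 rect [ 595.6 -224.8] [60.2 82.5] 6.1 med [ 586.5 -216.6   35.1]
side catch 111 rect [ 607.  -321.2] [34.4 41.5] 6.1 med [ 612.5 -334.4   96. ]
side bar 330 rect [ 513.  -177.4] [181.4  24.1] 26.0 med [ 510.8 -180.    90.5]
```

Call:
apply_moves([
  [0, 0, 0, 0, 0, 0.1, 1],
  [0, 0, 0, 0, 0, 0.1, 1],
])

```text
clock: 0.27
tcp_pos: [0.2577, 0.5963, 0.2307]
eef_rot: [0.301, 0.953, -0.001, -0.0]
force: [-0.4, 0.5, 0.1]
grip_width: 0.0854
finger_force: 0.0
```

Call:
apply_moves([
  [0, 0, 0, 0, 0, 0.1023, 1],
  [0, 0, 0, 0, 0, 0.1023, 1],
  [0, 0, 0, 0, 0, 0.1023, 1],
  [0, 0, 0, 0, 0, 0.1023, 1],
  [0, 0, 0, 0, 0, 0.1023, 1],
  [0, 0, 0, 0, 0, 0.1023, 1],
  [0, 0, 0, 0, 0, 0.1023, 1],
  [0, 0, 0, 0, 0, 0.1023, 1],
  [0, 0, 0, 0, 0, 0.1023, 1],
  [0, 0, 0, 0, 0, 0.1023, 1],
])

```text
clock: 1.1
tcp_pos: [0.2576, 0.5964, 0.2308]
eef_rot: [0.73, 0.684, -0.0, 0.0]
force: [-0.3, -0.2, -0.1]
grip_width: 0.0855
finger_force: 0.0
```

Call:
apply_moves([
  [-20, 19, 0, 0, 0, 0, 1],
  [-20, 19, 0, 0, 0, 0, 1],
  [-20, 19, 0, 0, 0, 0, 1],
  [-20, 19, 0, 0, 0, 0, 1],
  [-20, 19, 0, 0, 0, 0, 1],
  [-20, 19, 0, 0, 0, 0, 1],
  [-20, 19, 0, 0, 0, 0, 1],
  [-20, 19, 0, 0, 0, 0, 1],
  [-20, 19, 0, 0, 0, 0, 1],
  [-20, 19, 0, 0, 0, 0, 1],
])

```text
clock: 1.93
tcp_pos: [0.4359, 0.3844, 0.231]
eef_rot: [0.728, 0.686, -0.0, 0.0]
force: [0.7, 0.7, -1.2]
grip_width: 0.0856
finger_force: 0.0
```

Call:
apply_moves([
  [-20, 19, 0, 0, 0, 0, 1],
  [-20, 19, 0, 0, 0, 0, 1],
  [-20, 19, 0, 0, 0, 0, 1],
  [-20, 19, 0, 0, 0, 0, 1],
  [-20, 19, 0, 0, 0, 0, 1],
  [-20, 19, 0, 0, 0, 0, 1],
  [-20, 19, 0, 0, 0, 0, 1],
  [-20, 19, 0, 0, 0, 0, 1],
  [-20, 18, 0, 0, 0, 0, 1],
  [-17, 18, 0, 0, 0, 0, 1],
])

```text
clock: 2.77
tcp_pos: [0.6118, 0.1758, 0.2309]
eef_rot: [0.728, 0.685, -0.001, -0.0]
force: [0.1, -0.1, 0.5]
grip_width: 0.0856
finger_force: 0.0
```

Call:
apply_moves([
  [0, 0, 20, 0, 0, 0, 1],
  [0, 0, 20, 0, 0, 0, 1],
  [0, 0, 20, 0, 0, 0, 1],
  [0, 0, 20, 0, 0, 0, 1],
  [0, 0, 0, 0, 0, 0, 1],
  [0, 0, 0, 0, 0, 0, 1],
])

```text
clock: 3.27
tcp_pos: [0.6104, 0.1775, 0.1504]
eef_rot: [0.728, 0.686, -0.001, -0.0]
force: [-0.1, -0.3, -0.4]
grip_width: 0.0855
finger_force: 0.0
```

Call:
apply_moves([
  [-2, -1, 20, 0, 0, 0, 1],
  [0, 0, 20, 0, 0, 0, 1],
  [0, 0, 20, 0, 0, 0, 1],
  [0, 0, 20, 0, 0, 0, 1],
  [0, 0, 16, 0, 0, 0, 1],
  [0, 0, 8, 0, 0, 0, 1],
  [0, 0, 8, 0, 0, 0, 1],
  [0, 0, 0, 0, 0, 0, 1],
  [0, 0, 0, 0, 0, 0, 1],
])

```text
clock: 4.02
tcp_pos: [0.6108, 0.176, 0.0402]
eef_rot: [0.728, 0.686, 0.001, 0.0]
force: [0.8, -0.1, -0.3]
grip_width: 0.0857
finger_force: 0.0
```

```bash
python3 - <<'E'
from h import *
c=bot.camera("side");t=bot.camera("top")
a=c["frame"][130:240,200:340];b=t["frame"][150:230,150:260]
a=cv2.resize(a,(560,440));b=cv2.resize(b,(240,175));o=np.zeros((440,800,3),np.uint8);o[:,:560]=a;o[:175,560:]=b
cv2.imwrite("pics/g1.png",o)
E
```

```text
(no output)
```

View pics/g1.png

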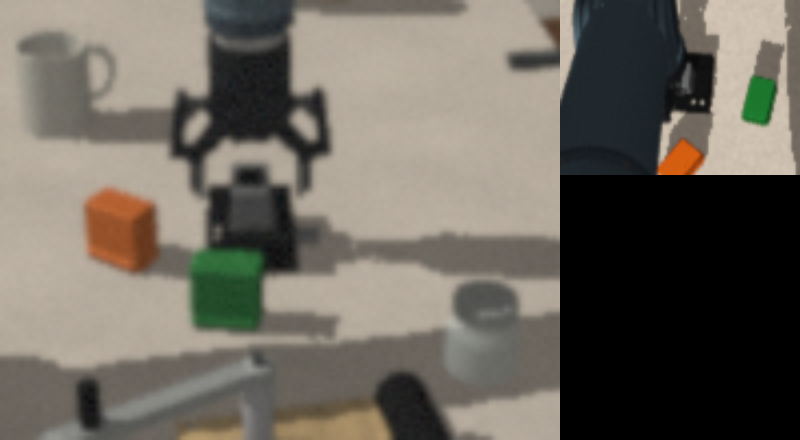

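In the side view the open fingers straddle the pack in its charger, roughly centred (crop pixel 250,190), and they're clear of the charger and both decoys. I'll close on it now.

Call:
apply_moves([
  [0, -1, 1, 0, 0, 0, 0.6],
  [0, 0, 0, 0, 0, 0, 0.4],
  [0, 0, 0, 0, 0, 0, 0.3],
  [0, 0, 0, 0, 0, 0, 0.2],
  [0, 0, 0, 0, 0, 0, 0.1],
  [0, 0, 0, 0, 0, 0, 0],
  [0, 0, 0, 0, 0, 0, 0],
  [0, 0, 0, 0, 0, 0, 0],
], grip_force=80)

```text
clock: 4.78
tcp_pos: [0.61, 0.1759, 0.0388]
eef_rot: [0.728, 0.686, 0.001, 0.0]
force: [1.1, 0.4, 3.3]
grip_width: 0.0349
finger_force: 80.6
```

Call:
apply_moves([
  [0, 0, -4, 0, 0, 0, 0],
  [0, 0, -4, 0, 0, 0, 0],
  [0, 0, -4, 0, 0, 0, 0],
  [0, 0, -4, 0, 0, 0, 0],
  [0, 0, -4, 0, 0, 0, 0],
  [0, 0, -6, 0, 0, 0, 0],
  [0, 0, -6, 0, 0, 0, 0],
  [0, 0, -8, 0, 0, 0, 0],
  [0, 0, -8, 0, 0, 0, 0],
  [0, 0, -8, 0, 0, 0, 0],
])

```text
clock: 5.62
tcp_pos: [0.609, 0.176, 0.0953]
eef_rot: [0.728, 0.686, -0.0, -0.0]
force: [0.5, -0.2, -3.1]
grip_width: 0.0351
finger_force: 83.1
```

Call:
apply_moves([
  [0, 0, -12, 0, 0, 0, 0],
  [0, 0, -12, 0, 0, 0, 0],
  [0, 0, -12, 0, 0, 0, 0],
  [0, 0, -12, 0, 0, 0, 0],
  [0, 0, -12, 0, 0, 0, 0],
  [0, 0, -12, 0, 0, 0, 0],
  [0, 0, -12, 0, 0, 0, 0],
  [0, 0, -6, 0, 0, 0, 0],
  [0, 0, 0, 0, 0, 0, 0],
  [0, 0, 0, 0, 0, 0, 0],
])

```text
clock: 6.45
tcp_pos: [0.6092, 0.176, 0.1845]
eef_rot: [0.728, 0.686, 0.0, 0.0]
force: [-0.1, -0.1, -3.2]
grip_width: 0.0355
finger_force: 83.2
```

```bash
python3 - <<'E'
from h import *
c=bot.camera("side");S=cloud(c);s=bot.state();print(s["tcp_pos"],s["grip_width"],s["force"])
k=(S[...,0]>.56)&(S[...,0]<.66)&(S[...,1]>.12)&(S[...,1]<.23)&(S[...,2]>.05)&(S[...,2]<.3)
v,u=np.where(k);print(u.min(),u.max(),v.min(),v.max())
cv2.imwrite("pics/g2.png",cv2.resize(c["frame"][100:220,200:340],(560,480)))
E
```

```text
[0.60876308 0.17582993 0.18380954] 0.0352309300253455 [-0.12124266  0.16343897 -2.74999268]
248 277 115 156
```

View pics/g2.png

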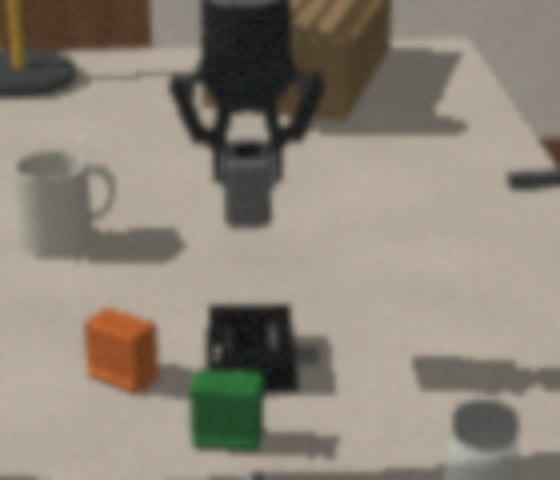

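The side crop shows the pack hanging upright in the fingers (248,185), well clear of the empty charger. I'll carry it over to the tray.

Call:
apply_moves([
  [0, 0, 0, 0, 0, -0.084, 0],
  [0, 0, 0, 0, 0, -0.084, 0],
  [-15, -2, 0, 0, 0, 0, 0],
  [-25, -4, 0, 0, 0, 0, 0],
  [-25, -4, 0, 0, 0, 0, 0],
  [-25, -4, 0, 0, 0, 0, 0],
  [-25, -4, 0, 0, 0, 0, 0],
  [-25, -4, 0, 0, 0, 0, 0],
  [-25, -4, 0, 0, 0, 0, 0],
  [-25, -4, 0, 0, 0, 0, 0],
])

```text
clock: 7.33
tcp_pos: [0.5989, -0.0185, 0.1836]
eef_rot: [0.669, 0.743, -0.001, -0.0]
force: [0.8, 0.1, -2.5]
grip_width: 0.0349
finger_force: 83.2
```

Call:
apply_moves([
  [-25, -4, 0, 0, 0, 0, 0],
  [-25, -4, 0, 0, 0, 0, 0],
  [-25, -4, 0, 0, 0, 0, 0],
  [-25, -3, 0, 0, 0, 0, 0],
  [-25, -3, 0, 0, 0, 0, 0],
  [-25, -3, 0, 0, 0, 0, 0],
  [-25, -2, 0, 0, 0, 0, 0],
  [-20, -2, 0, 0, 0, 0, 0],
  [-11, 0, 0, 0, 0, 0, 0],
  [0, 0, 0, 0, 0, 0, 0],
])

```text
clock: 8.17
tcp_pos: [0.5959, -0.2278, 0.1839]
eef_rot: [0.67, 0.742, -0.001, 0.0]
force: [-0.1, -0.2, -1.9]
grip_width: 0.0353
finger_force: 83.1
```

Call:
apply_moves([
  [0, 0, 0, 0, 0, 0, 0],
  [0, 0, 0, 0, 0, 0, 0],
])

```text
clock: 8.33
tcp_pos: [0.5973, -0.2217, 0.1838]
eef_rot: [0.667, 0.745, 0.0, -0.001]
force: [0.6, 0.7, -3.1]
grip_width: 0.0351
finger_force: 83.1
```

```bash
python3 - <<'E'
from h import *
c=bot.camera("side");S=cloud(c);s=bot.state();print(s["tcp_pos"],s["eef_rot"],s["grip_width"])
cv2.imwrite("pics/g3.png",cv2.resize(c["frame"][150:310,200:350],(600,600)))
p=S[(abs(S[...,0]-.597)<.05)&(abs(S[...,1]+.224)<.06)&(S[...,2]>.11)&(S[...,2]<.26)]
f=p[p[:,2]<.185]
for z in np.arange(.11,.24,.01):
    q=p[abs(p[:,2]-z)<.005]
    if len(q)>4: print(round(z,2),len(q),q.min(0).round(4),q.max(0).round(4),np.median(q,0).round(4))
E
```

```text
[ 0.59743664 -0.22150948  0.18391245] [ 6.67151265e-01  7.44921814e-01  4.12416937e-04 -7.13551240e-04] 0.03498596491144153
0.16 35 [ 0.5773 -0.2568  0.1559] [ 0.6157 -0.246   0.165 ] [ 0.5948 -0.2521  0.1618]
0.17 68 [ 0.5728 -0.2556  0.1654] [ 0.6186 -0.2065  0.1749] [ 0.5919 -0.2517  0.169 ]
0.18 52 [ 0.5716 -0.2558  0.1751] [ 0.6154 -0.2217  0.1848] [ 0.5957 -0.2519  0.1806]
0.19 65 [ 0.5686 -0.2549  0.1853] [ 0.6259 -0.2231  0.1949] [ 0.5945 -0.2511  0.1901]
0.2 82 [ 0.5641 -0.2558  0.195 ] [ 0.6258 -0.2221  0.2049] [ 0.5907 -0.251   0.2002]
0.21 85 [ 0.5643 -0.2559  0.205 ] [ 0.6256 -0.2222  0.215 ] [ 0.592  -0.2504  0.2103]
0.22 212 [ 0.5638 -0.2545  0.2153] [ 0.6334 -0.1918  0.2249] [ 0.5973 -0.2303  0.2179]
0.23 72 [ 0.5485 -0.2431  0.2254] [ 0.645  -0.2122  0.235 ] [ 0.5962 -0.2325  0.231 ]
```

View pics/g3.png

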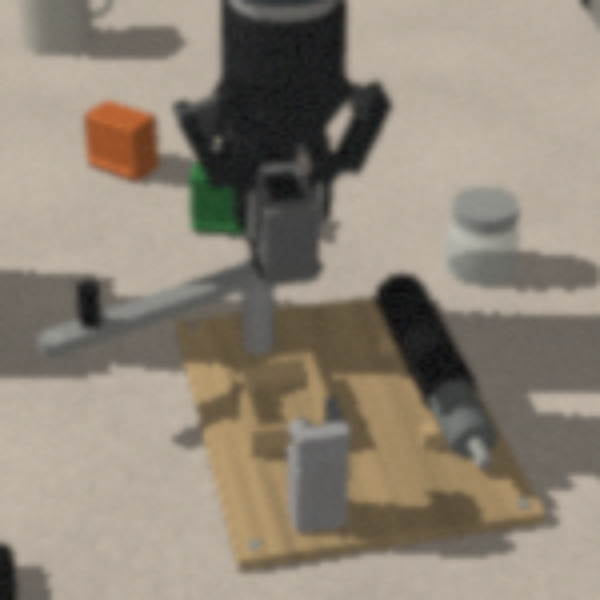

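The side crop shows the held pack (285,220) upright above the tray behind the catch post, with the pocket at (285,390) and the bar open to the left. Depth gives the pack top at z = 0.218 and its centre at y of about -0.222. I'll shift 2 mm and lower.

Call:
apply_moves([
  [-2, 0, 10, 0, 0, 0, 0],
  [0, 0, 15, 0, 0, 0, 0],
  [0, 0, 20, 0, 0, 0, 0],
  [0, 0, 20, 0, 0, 0, 0],
  [0, 0, 20, 0, 0, 0, 0],
  [0, 0, 15, 0, 0, 0, 0],
  [0, 0, 6, 0, 0, 0, 0],
  [0, 0, 0, 0, 0, 0, 0],
  [0, 0, 0, 0, 0, 0, 0],
])

```text
clock: 9.13
tcp_pos: [0.5977, -0.2254, 0.0784]
eef_rot: [0.668, 0.744, 0.0, 0.0]
force: [0.1, -0.3, -2.4]
grip_width: 0.0354
finger_force: 83.1
```

```bash
python3 - <<'E'
from h import *
c=bot.camera("side");S=cloud(c);s=bot.state();print(s["tcp_pos"],s["force"])
# same-camera compare: pack end face vs pocket end wall, in tray frame
a=np.radians(6.2);Rt=np.array([[np.cos(a),np.sin(a)],[-np.sin(a),np.cos(a)]])
Q=S.copy();Q[...,:2]=(S[...,:2]-[.597,-.224])@Rt.T
for z0,z1 in((.055,.07),(.07,.085),(.085,.105)):
    k=(abs(Q[...,0])<.04)&(abs(Q[...,1])<.06)&(Q[...,2]>z0)&(Q[...,2]<z1);q=Q[k];print(z0,len(q),np.percentile(q[:,:2],[2,50,98],axis=0).round(4).tolist())
k=(abs(Q[...,0])<.05)&(abs(Q[...,1])<.06)&(Q[...,2]>.03)&(Q[...,2]<.045);q=Q[k];print("walls",len(q),np.percentile(q[:,:2],[1,50,99],axis=0).round(4).tolist())
cv2.imwrite("pics/g4.png",cv2.resize(c["frame"][190:290,220:320],(600,600)))
E
```

```text
[ 0.59814524 -0.22572843  0.07909341] [ 0.85595888  0.47464625 -1.49864916]
0.055 76 [[-0.0222, -0.0347], [-0.0088, -0.0321], [0.017, 0.0034]]
0.07 66 [[-0.0247, -0.0345], [-0.0057, -0.0318], [0.0159, -0.0065]]
0.085 137 [[-0.0318, -0.0342], [-0.0087, -0.0307], [0.0281, -0.0027]]
walls 103 [[-0.0315, -0.0411], [-0.0249, -0.0165], [0.0283, 0.0354]]
```

View pics/g4.png

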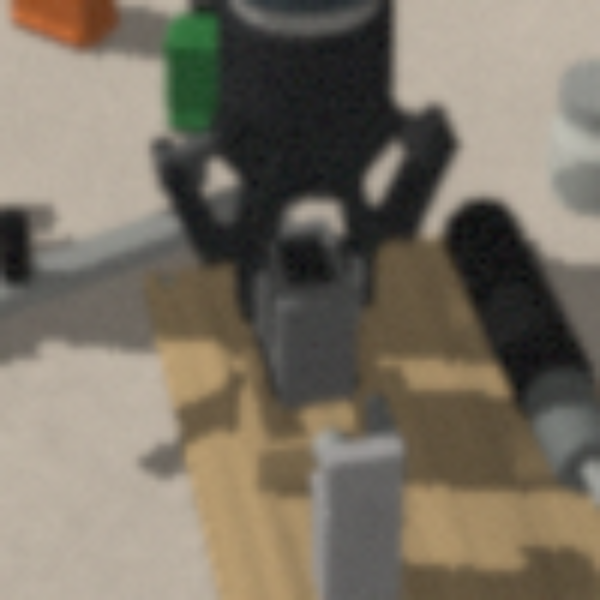

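The pack (310,340) is upright just above the pocket, lined up to about 1 mm, with the fingers clear of the bar and driver. I'll make a small trim and go down slowly.

Call:
apply_moves([
  [1, -1, 4, 0, 0, 0, 0],
  [0, 0, 5, 0, 0, 0, 0],
  [0, 0, 5, 0, 0, 0, 0],
  [0, 0, 5, 0, 0, 0, 0],
  [0, 0, 5, 0, 0, 0, 0],
  [0, 0, 4, 0, 0, 0, 0],
  [0, 0, 3, 0, 0, 0, 0],
  [0, 0, 2, 0, 0, 0, 0],
  [0, 0, 0, 0, 0, 0, 0],
])

```text
clock: 9.93
tcp_pos: [0.596, -0.2248, 0.0447]
eef_rot: [0.668, 0.744, -0.0, -0.0]
force: [0.2, -0.0, -2.9]
grip_width: 0.035
finger_force: 83.1
```

Call:
apply_moves([
  [0, 0, 1, 0, 0, 0, 0],
  [0, 0, 1, 0, 0, 0, 0],
  [0, 0, 1, 0, 0, 0, 0],
  [0, 0, 1, 0, 0, 0, 0],
  [0, 0, 0, 0, 0, 0, 0],
])

```text
clock: 10.35
tcp_pos: [0.5963, -0.2248, 0.0412]
eef_rot: [0.668, 0.744, -0.0, -0.0]
force: [-0.2, 1.0, -2.5]
grip_width: 0.0349
finger_force: 83.1
```

Call:
apply_moves([
  [0, 0, 1, 0, 0, 0, 0],
  [0, 0, 1, 0, 0, 0, 0],
  [0, 0, 0, 0, 0, 0, 0],
])

```text
clock: 10.6
tcp_pos: [0.5962, -0.2248, 0.0391]
eef_rot: [0.668, 0.744, -0.0, -0.0]
force: [-0.4, 0.2, -2.7]
grip_width: 0.0347
finger_force: 83.1
```

Call:
apply_moves([
  [0, 0, 1, 0, 0, 0, 0],
  [0, 0, 0, 0, 0, 0, 0],
])

```text
clock: 10.77
tcp_pos: [0.5964, -0.2249, 0.0388]
eef_rot: [0.668, 0.744, 0.0, -0.0]
force: [-2.5, 1.4, 3.6]
grip_width: 0.0353
finger_force: 83.6
```

Call:
apply_moves([
  [0, 0, 1, 0, 0, 0, 0],
  [0, 0, 0, 0, 0, 0, 0],
])

```text
clock: 10.93
tcp_pos: [0.5964, -0.2249, 0.0388]
eef_rot: [0.668, 0.744, 0.0, -0.0]
force: [-4.5, 2.1, 12.0]
grip_width: 0.0348
finger_force: 85.2
```

It has touched down at the same TCP height as the grasp in the charger, so the pack is on the pocket floor. Now I'll release it and retreat.

Call:
apply_moves([
  [0, 0, -1, 0, 0, 0, 0],
  [0, 0, 0, 0, 0, 0, 0.5],
  [0, 0, 0, 0, 0, 0, 0.7],
  [0, 0, 0, 0, 0, 0, 0.8],
  [0, 0, 0, 0, 0, 0, 0.9],
  [0, 0, 0, 0, 0, 0, 0.9],
  [0, 0, -8, 0, 0, 0, 0.9],
  [0, 0, -15, 0, 0, 0, 0.9],
  [0, 0, -20, 0, 0, 0, 0.9],
  [0, 0, -20, 0, 0, 0, 0.9],
], grip_force=40)

```text
clock: 11.77
tcp_pos: [0.5963, -0.2251, 0.1031]
eef_rot: [0.668, 0.744, -0.0, 0.0]
force: [-0.3, -0.3, -0.3]
grip_width: 0.0768
finger_force: 0.0
```

Call:
apply_moves([
  [0, 0, -25, 0, 0, 0, 0.9],
  [0, 0, -30, 0, 0, 0, 0.6],
  [0, 0, -30, 0, 0, 0, 0.3],
  [0, 0, -20, 0, 0, 0, 0],
  [0, 0, 0, 0, 0, 0, 0],
  [0, 0, 0, 0, 0, 0, 0],
  [0, 0, 0, 0, 0, 0, 0],
])

```text
clock: 12.35
tcp_pos: [0.5959, -0.2246, 0.2064]
eef_rot: [0.668, 0.744, 0.0, -0.0]
force: [-0.7, -0.6, -0.7]
grip_width: 0.0036
finger_force: 0.0
```

```bash
python3 - <<'E'
from h import *
c=bot.camera("side");S=cloud(c);s=bot.state();print(s["tcp_pos"],s["eef_rot"],s["grip_width"])
a=np.radians(6.2);Rt=np.array([[np.cos(a),np.sin(a)],[-np.sin(a),np.cos(a)]])
Q=S.copy();Q[...,:2]=(S[...,:2]-[.597,-.224])@Rt.T
k=(abs(Q[...,0])<.022)&(abs(Q[...,1])<.034)&(Q[...,2]>.05)&(Q[...,2]<.1);q=Q[k];print("pack top",np.percentile(q[:,2],[50,80,95]),np.percentile(q[:,:2],[2,98],axis=0))
k=(abs(S[...,0]-.466)<.03)&(abs(S[...,1]+.2)<.03)&(S[...,2]>.10)&(S[...,2]<.135);q=S[k];print("tab",q.mean(0),q.min(0),q.max(0))
cv2.imwrite("pics/g5.png",cv2.resize(c["frame"][190:300,200:330],(709,600)))
E
```

```text
[ 0.59561945 -0.22444102  0.20566275] [ 6.67876511e-01  7.44271699e-01 -2.49599862e-04 -7.36323519e-04] -7.967679699233006e-05
pack top [0.07198848 0.07347994 0.07477465] [[-0.02065638 -0.03336444]
 [ 0.0139264   0.02397008]]
tab [ 0.46530697 -0.20443058  0.11635854] [ 0.45788065 -0.2097409   0.10057663] [ 0.472529   -0.19406894  0.12704953]
```

View pics/g5.png

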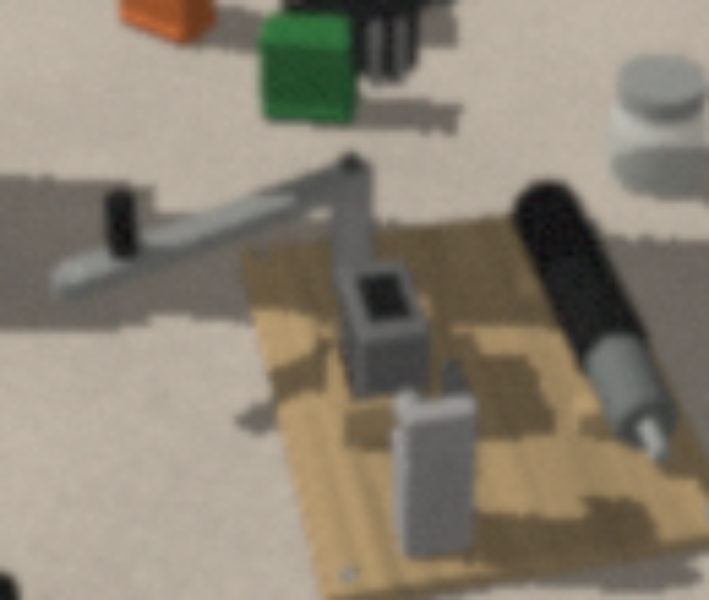

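The pack stands in the pocket (385,330) with its top at about 74 mm, and the bar is still open at the left with its tab at (120,220). I'll turn the gripper so it straddles the tab along its path.

Call:
apply_moves([
  [0, 0, 0, 0, 0, 0.1232, 0],
  [0, 0, 0, 0, 0, 0.1232, 0.3],
  [0, 0, 0, 0, 0, 0.1232, 0.4],
  [0, 0, 0, 0, 0, 0.1232, 0.5],
  [0, 0, 0, 0, 0, 0.1232, 0.5],
  [0, 0, 0, 0, 0, 0.1232, 0.5],
  [0, 0, 0, 0, 0, 0.1232, 0.5],
  [0, 0, 0, 0, 0, 0.1232, 0.5],
  [0, 0, 0, 0, 0, 0.1232, 0.5],
  [0, 0, 0, 0, 0, 0.1232, 0.5],
])

```text
clock: 13.23
tcp_pos: [0.5955, -0.2245, 0.205]
eef_rot: [0.976, 0.219, -0.001, -0.001]
force: [-0.3, 0.4, -0.8]
grip_width: 0.0424
finger_force: 0.0
```

Call:
apply_moves([
  [-15, -11, 0, 0, 0, 0, 0.5],
  [-20, -15, 0, 0, 0, 0, 0.5],
  [-20, -15, 0, 0, 0, 0, 0.5],
  [-20, -15, 0, 0, 0, 0, 0.5],
  [-20, -15, 0, 0, 0, 0, 0.5],
  [-11, -9, 0, 0, 0, 0, 0.5],
  [0, 0, 0, 0, 0, 0, 0.5],
  [0, 0, 0, 0, 0, 0, 0.5],
])

```text
clock: 13.9
tcp_pos: [0.4658, -0.1981, 0.2059]
eef_rot: [0.975, 0.222, -0.0, -0.0]
force: [0.9, -0.1, 0.9]
grip_width: 0.0426
finger_force: 0.0
```

Call:
apply_moves([
  [0, 0, 20, 0, 0, 0, 0.5],
  [0, 0, 25, 0, 0, 0, 0.5],
  [0, 0, 25, 0, 0, 0, 0.5],
  [0, 0, 20, 0, 0, 0, 0.5],
  [0, 0, 10, 0, 0, 0, 0.5],
  [0, 0, 6, 0, 0, 0, 0.5],
  [0, 0, 0, 0, 0, 0, 0.35],
  [0, 0, 0, 0, 0, 0, 0.3],
  [0, 0, 0, 0, 0, 0, 0.3],
], grip_force=20)

```text
clock: 14.65
tcp_pos: [0.4671, -0.1989, 0.1012]
eef_rot: [0.975, 0.222, 0.001, 0.0]
force: [0.4, -0.0, 0.9]
grip_width: 0.0257
finger_force: 0.0
```

```bash
python3 - <<'E'
from h import *
c=bot.camera("side");s=bot.state();print(s["tcp_pos"],s["eef_rot"],s["grip_width"],s["force"])
cv2.imwrite("pics/g6.png",cv2.resize(c["frame"][190:290,190:310],(720,600)))
E
```

```text
[ 0.46706428 -0.19885991  0.10129278] [9.75146859e-01 2.21557193e-01 8.92665980e-04 4.65753874e-04] 0.026024958004689763 [ 0.21647791  0.41568345 -0.55436113]
```

View pics/g6.png

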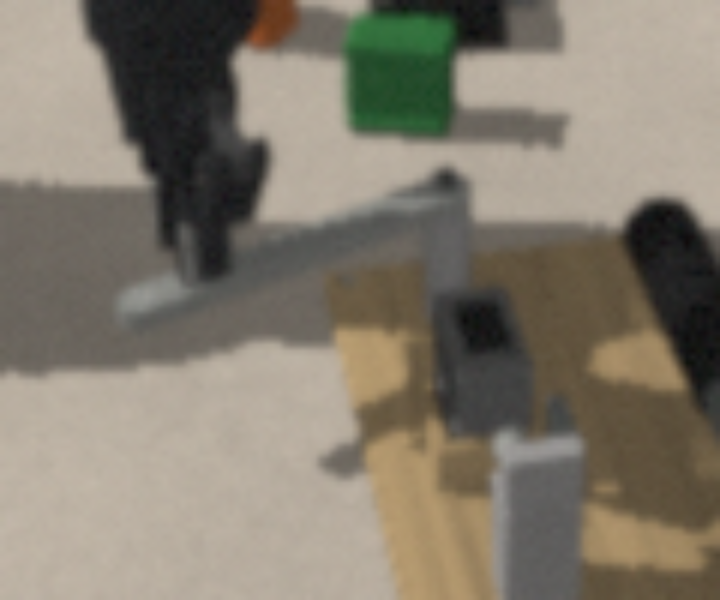

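The closed-in fingers straddle the tab (205,240) above the bar without touching it, and the pack is seated at (485,360). I'll swing the bar along its arc.

Call:
apply_moves([
  [0.3, 7, 0, 0, 0, -0.05, 0.3],
  [0.7, 13.5, 0, 0, 0, -0.1, 0.3],
  [0.7, 13.5, 0, 0, 0, -0.1, 0.3],
  [0.7, 13.5, 0, 0, 0, -0.1, 0.3],
  [0.7, 13.5, 0, 0, 0, -0.1, 0.3],
  [0.7, 13.5, 0, 0, 0, -0.1, 0.3],
  [0.7, 13.5, 0, 0, 0, -0.1, 0.3],
  [0.7, 13.5, 0, 0, 0, -0.1, 0.3],
  [0.7, 13.5, 0, 0, 0, -0.1, 0.3],
])

```text
clock: 15.45
tcp_pos: [0.5525, -0.2712, 0.1013]
eef_rot: [0.796, 0.606, 0.0, 0.001]
force: [-0.4, 0.8, -0.2]
grip_width: 0.0257
finger_force: 0.3
```

Call:
apply_moves([
  [0.7, 13.5, 0, 0, 0, -0.1, 0.3],
  [0.7, 13.5, 0, 0, 0, -0.1, 0.3],
  [0.3, 7, 0, 0, 0, -0.05, 0.3],
  [0.2, 5, 0, 0, 0, -0.037, 0.3],
  [0, 5, 0, 0, 0, -0.037, 0.3],
  [0, 5, 0, 0, 0, -0.037, 0.3],
  [0, 0, 0, 0, 0, 0, 0.3],
])

```text
clock: 16.03
tcp_pos: [0.6007, -0.2749, 0.1011]
eef_rot: [0.675, 0.738, -0.0, 0.0]
force: [-0.3, -0.1, 0.4]
grip_width: 0.0255
finger_force: 0.0
```

Call:
apply_moves([
  [0, 2, 0, 0, 0, 0, 0.3],
  [0, 2, 0, 0, 0, 0, 0.3],
  [0, 0, 0, 0, 0, 0, 0.3],
])

```text
clock: 16.28
tcp_pos: [0.605, -0.2747, 0.1008]
eef_rot: [0.676, 0.737, 0.0, 0.001]
force: [-0.3, -0.8, 0.4]
grip_width: 0.0257
finger_force: 0.4
```

Call:
apply_moves([
  [0, 1, 0, 0, 0, 0, 0.3],
  [0, 1, 0, 0, 0, 0, 0.3],
  [0, 0, 0, 0, 0, 0, 0.3],
])

```text
clock: 16.53
tcp_pos: [0.6071, -0.274, 0.1004]
eef_rot: [0.676, 0.737, 0.0, 0.0]
force: [0.3, -0.0, -0.6]
grip_width: 0.0255
finger_force: 0.0
```

Call:
apply_moves([
  [0, 1, 0, 0, 0, 0, 0.3],
  [0, 1, 0, 0, 0, 0, 0.3],
  [0, 0, 0, 0, 0, 0, 0.3],
])

```text
clock: 16.78
tcp_pos: [0.6083, -0.2738, 0.1002]
eef_rot: [0.676, 0.737, -0.0, -0.0]
force: [-2.8, 0.6, 1.3]
grip_width: 0.0259
finger_force: 0.8
```

```bash
python3 - <<'E'
from h import *
c=bot.camera("side");S=cloud(c);s=bot.state();print(s["tcp_pos"],s["grip_width"],s["force"])
a=np.radians(6.2);Rt=np.array([[np.cos(a),np.sin(a)],[-np.sin(a),np.cos(a)]])
Q=S.copy();Q[...,:2]=(S[...,:2]-[.597,-.224])@Rt.T
for y0 in range(-95,100,15):
    k=(abs(Q[...,0])<.05)&(abs(Q[...,1]-y0/1000)<.0075)&(abs(Q[...,2]-.091)<.005);q=Q[k]
    if len(q)>3: print(y0,len(q),np.percentile(q[:,0],[5,50,95]).round(4))
cv2.imwrite("pics/g7.png",cv2.resize(c["frame"][190:290,220:320],(600,600)))
E
```

```text
[ 0.60834073 -0.27388012  0.1002248 ] 0.02533974875742065 [-0.9623727  -0.51950997  1.4396838 ]
-95 34 [-0.0147  0.002   0.0157]
-80 44 [-0.009   0.0019  0.0146]
-65 34 [-0.0095 -0.0014  0.0061]
-50 10 [-0.0105 -0.007   0.0073]
40 7 [-0.0104 -0.0087 -0.0063]
55 13 [-0.0103 -0.0044 -0.001 ]
70 11 [-0.0113 -0.0072 -0.0028]
85 5 [-0.0112 -0.0085 -0.0058]
```

View pics/g7.png

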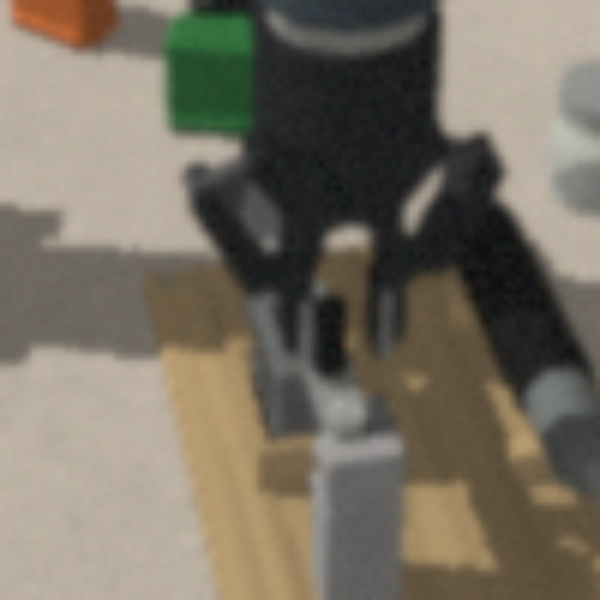

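The bar lies over the pack and reaches the catch post, with the tab (330,330) against the trailing finger. I'll press on until the force passes the catch's 9 N, to confirm it's on the stop.

Call:
apply_moves([
  [0, 1, 0, 0, 0, 0, 0.3],
  [0, 1, 0, 0, 0, 0, 0.3],
  [0, 0, 0, 0, 0, 0, 0.3],
])

```text
clock: 17.08
tcp_pos: [0.6084, -0.2739, 0.1]
eef_rot: [0.676, 0.737, -0.001, -0.002]
force: [-7.1, 0.9, 5.0]
grip_width: 0.0255
finger_force: 3.5
```

Call:
apply_moves([
  [0, 1, 0, 0, 0, 0, 0.3],
  [0, 1, 0, 0, 0, 0, 0.3],
  [0, 0, 0, 0, 0, 0, 0.3],
])

```text
clock: 17.33
tcp_pos: [0.6085, -0.2739, 0.0998]
eef_rot: [0.676, 0.737, -0.002, -0.003]
force: [-11.2, 1.9, 9.3]
grip_width: 0.0258
finger_force: 5.9
```

Call:
apply_moves([
  [0, 1, -1, 0, 0, 0, 0.3],
  [0, 1, 0, 0, 0, 0, 0.3],
  [0, 1, 0, 0, 0, 0, 0.3],
  [0, 1, 0, 0, 0, 0, 0.3],
  [0, 0, 0, 0, 0, 0, 0.3],
])

```text
clock: 17.75
tcp_pos: [0.6087, -0.2739, 0.0998]
eef_rot: [0.677, 0.736, -0.004, -0.006]
force: [-20.6, 1.3, 10.3]
grip_width: 0.0255
finger_force: 10.0
```

Call:
apply_moves([
  [0, -4, 0, 0, 0, 0, 0.3],
  [0, -4, 0, 0, 0, 0, 0.3],
  [0, -2, 0, 0, 0, 0, 0.4],
  [0, 0, 0, 0, 0, 0, 0.5],
  [0, 0, 0, 0, 0, 0, 0.5],
])

```text
clock: 18.17
tcp_pos: [0.6073, -0.2741, 0.1016]
eef_rot: [0.676, 0.737, 0.0, 0.001]
force: [0.6, -0.4, 0.3]
grip_width: 0.0424
finger_force: 0.0
```

Free of contact. I'll go straight up, then clear sideways so I can check from the top camera.

Call:
apply_moves([
  [0, -4, 0, 0, 0, 0, 0.5],
  [0, 0, -15, 0, 0, 0, 0.5],
  [0, 0, -25, 0, 0, 0, 0.5],
  [0, 0, -30, 0, 0, 0, 0.5],
  [0, 0, -30, 0, 0, 0, 0.5],
  [0, 0, -20, 0, 0, 0, 0.5],
  [0, 0, 0, 0, 0, 0, 0.5],
])

```text
clock: 18.75
tcp_pos: [0.6052, -0.276, 0.2268]
eef_rot: [0.676, 0.737, 0.002, 0.004]
force: [0.5, -0.4, 0.8]
grip_width: 0.0429
finger_force: 0.0
```

Call:
apply_moves([
  [20, 0, 0, 0, 0, 0, 0.5],
  [30, 0, 0, 0, 0, 0, 0.5],
  [30, 0, 0, 0, 0, 0, 0.5],
  [30, 0, 0, 0, 0, 0, 0.5],
  [30, 0, 0, 0, 0, 0, 0.5],
  [30, 0, 0, 0, 0, 0, 0.5],
  [30, 0, 0, 0, 0, 0, 0.5],
  [30, 0, 0, 0, 0, 0, 0.5],
  [20, 0, 0, 0, 0, 0, 0.5],
  [0, 0, 0, 0, 0, 0, 0.5],
])

```text
clock: 19.58
tcp_pos: [0.5803, -0.0189, 0.2206]
eef_rot: [0.673, 0.74, 0.001, -0.001]
force: [0.0, 0.3, 1.0]
grip_width: 0.0426
finger_force: 0.0
```

```bash
python3 - <<'E' | tail -15
from h import *
from m import rect
c=bot.camera("top");t=cloud(c);s=bot.state();print(s["tcp_pos"],s["force"])
u,v=np.meshgrid(np.arange(512),np.arange(384))
a=np.radians(6.2);Rt=np.array([[np.cos(a),np.sin(a)],[-np.sin(a),np.cos(a)]])
for n,S in(("top",t),("side",cloud(bot.camera("side")))):
    Q=S.copy();Q[...,:2]=(S[...,:2]-[.597,-.224])@Rt.T
    b=Q[(abs(Q[...,0])<.06)&(Q[...,1]<.1)&(Q[...,1]>-.08)&(abs(Q[...,2]-.092)<.006)];print(n,"bar slope (rad)",np.polyfit(b[:,1],b[:,0],1),len(b))
    k=Q[(abs(Q[...,0])<.06)&(abs(Q[...,1]+.05)<.03)&(Q[...,2]>.108)&(Q[...,2]<.135)];print(n,"tab",k.mean(0))
    k=Q[(abs(Q[...,0])<.024)&(abs(Q[...,1])<.036)&(Q[...,2]>.06)&(Q[...,2]<.08)];print(n,"pack",len(k),np.percentile(k,[5,50,95],axis=0).round(3).tolist())
E
```

```text
[57. 57. 66. 62. 67. 72.]
 [40. 40. 41. 48. 45. 49.]
 [34. 34. 32. 30. 29. 30.]
 [36. 32. 35. 32. 35. 36.]
 [38. 39. 39. 38. 35. 37.]
 [33. 37. 36. 35. 32. 38.]
 [38. 36. 39. 36. 34. 37.]
 [38. 32. 34. 33. 37. 37.]]
[ 0.58052724 -0.02215048  0.2207921 ] [ 0.46364886 -0.48253741 -0.69300883]
top bar slope (rad) [-0.00437042 -0.00082632] 329
top tab [-0.00131162 -0.04820387  0.12363996]
top pack 114 [[-0.02, -0.027, 0.065], [-0.013, 0.0, 0.073], [0.015, 0.027, 0.077]]
side bar slope (rad) [-0.00121603 -0.00237725] 246
side tab [-0.00208524 -0.05461522  0.1203452 ]
side pack 97 [[-0.021, -0.032, 0.061], [-0.015, -0.01, 0.072], [-0.009, 0.021, 0.075]]
```

The bar lies along the tray's y axis to within 0.005 rad, so it's shut. The pack is seated and the robot is clear, so I'm handing in.

```bash
python3 -c "
from station import bot
print(bot.sign_off())"
```

```text
the job is handed in; nothing more can be done
None
```

The battery pack stands fully down in the tray pocket, the keeper bar is shut in its catch (within about 0.005 rad by camera) and the gripper is clear of everything; I handed the job in at about 20 s, and the hand-in returned no verdict.

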